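Clamp the valve block and snap its protective cap on

TASK

Push the sliding jaw of the fixture up against the valve block so that the block is clamped tight between the jaws; only then take the loose black cap with the grip knob that stands on the bench to the right of the fixture, set it on the block's stud and press it straight down until it clicks over the stud's balls. Keep pressing after the click until the sprung washer under the cap is fully down, and finish like that, still holding the cap pressed down: do not let go. Leave the bearing and the ring nut beside it where they lie.

Things in the scene. Friction and masses are not known exactly. Their poses are not given: they have to be found in the camera images.
- fixture: Fixed slide-jaw fixture: grey bed 120 x 210 mm, 15 mm thick, origin at the centre of its underside on the bench, z up. Its y axis is the slide direction: the fixed jaw (90 mm wide along x, top 45 mm above the bench) stands at the -y end, inner face at y = -65 mm; the movable jaw is on the +y side and closes towards -y.
- jaw (a joint): Slide of the movable jaw in m: 0 fully open (inner face at fixture y = +25 mm), grows towards fixture -y; the block is clamped at 0.040. Starts between 0 and 0.012. It slides stiffly (about 4 N) and stays where it is left; pushing the block along takes about 10 N in all, then there is a solid stop: 15 to 20 N clamps it.
- jaw_back (a point): Centre of the flat +y back face of the movable jaw, to push on, 32 mm above the bench. The jaw is dark steel, 90 mm wide (x), 30 mm thick (y), 15 to 49 mm above the bench; a fin flush with its back face, 44 mm wide (x), 12 mm thick (y), rises to 78 mm and can be pinched or pushed too. Behind it is only the bed (top 15 mm above the bench).
- block_center (a point): Centre of the loose aluminium valve block (0.5 kg), 64 (x) x 50 (y, between the jaws) x 45 mm, lying on the bed between the jaws, axes as the fixture's but for a small yaw. A steel stud stands on the centre of its top face. Clamping pushes it up to 10 mm along.
- stud_seat (a point): Point on the stud's axis level with the top of the washer when that is up: 68 mm above the bench; z up along the stud. The stud is 24 mm thick with a conical tip (12 mm across) ending 27 mm above this point. Four sprung steel balls stand out 4 mm from its sides, centred 10.5 mm above this point. A washer 38 mm across lies round its foot.
- washer (a joint): How far the sprung washer round the stud's foot is pressed down, in m: 0 up, 0.004 fully down on the block. It takes about 2 N to start and 10 N to be fully down, and springs back up when the push ends.
- cap_center (a point): Centre of the loose cap, half-way up (31 mm above its rim). Black plastic, 62 mm high, about 60 g: round skirt 44 mm across and 38 mm high, open underneath, with a round grip knob 30 mm across and 24 mm high on top (from 7 to 31 mm above this point). It stands on the bench, opening down.
- cap_rim (a point): Centre of the cap's open lower rim; z up. The rim has an inner lip 4 mm high with a 27 mm hole; the hollow above is 35 mm across, 33 mm deep from the rim. On the stud the cap first rests on the balls, rim about 16 mm above stud_seat; 7 to 15 N push it on, the force then drops below zero (the click: the balls draw it down), and the rim meets the washer at stud_seat and can go 4 mm lower.
- bearing_center (a point): Centre of a loose dark ball bearing, 70 mm across, 20 mm thick, lying flat: to be left alone.
- ring_nut_center (a point): Centre of a loose grey ring nut, 48 mm across, 12 mm thick, lying flat: to be left alone.

How it is judged:
By the outcome, as a careful person would: the job done as asked, in the order asked, and still so for the second after the job is handed in, while the arm keeps its last pose, push and grip.
It also fails if it takes over 53 s, if anything falls off the work surface, if the arm or the gripper's body presses on something with over 40 N, if the wrist force passes 120 N, or if a joint passes its speed limit or range.

ROBOT

A 6-joint arm with a two-finger parallel gripper is mounted at the origin on a cart in front of the work surface, level with it; the furniture and walls round the work are solid. World frame = base frame: x ahead of the robot, y to its left, z up, the work surface at z = 0. Lengths are in m, angles in rad, forces in N, time in s.
With the tool pointing down it reaches from about 0.375 to 0.9 m from the base axis. Payload 3.1 kg.
Tool frame: the origin (TCP) lies midway between the tips of the shut fingers; the grasp point (between the pads) lies 19 mm behind it; z points along the fingers, y is the line along which they close (so a half turn about z gives the same grasp; the last joint's range is limited). The gripper opens to 85 mm and grips with 20 to 120 N. Pads are 22 mm wide; open, the fingers measure 114 mm over their backs; the gripper's body (76 mm by 85 mm) begins 54 mm behind the grasp point. The pads swing forward as they close: fully open they stand 13 mm farther back than shut.
Start: joints at [-1.47, 0.527, 1.433, -0, 1.181, -0.178], TCP at [0.173, -0.601, 0.231] pointing down, gripper open.
Joint ranges: [-3.08, 3.08], [-0.75, 2.2], [0.22, 2.44], [-1.43, 4.57], [0, 2.65], [-2.85, 2.85]. Speed limits (rad/s): [2.79, 2.79, 3.14, 3.14, 3.14, 3.14].

INTERFACE

Orientations are given as a unit quaternion [w, x, y, z].
In Python, from cell import arm, snapshot, get_calibration, ticket, recognise, cut_out gives the robot as it stands.
- The arm moves only by the shell command python3 -m crank 'ROWS' [OPENING]. ROWS is JSON, a list of rows, each a list of 4 numbers: the shift along the tool's x, y, z in cm, then the turn about the tool's z in rad. In form: [[x, y, z, spin], ...]. A call has 1 to 10 rows; each row is the pose to reach, as a shift and turn from the pose commanded when the call began, along the tool's axes at that moment; what a row does not reach only later rows make up. A row lasts 1/10 s, in which the tool goes at most 50 mm and 8.59 degrees, less where a joint would pass 70% of its speed; a pose out of reach is approached as far as the arm can. A call with a gripper value outside its range is refused whole. OPENING is the gripper's target within -1 to 1 (fully open at 1, half-way at 0, shut at -1), set as the call begins (- or left out, the last holds). The fingers move at their own pace and stop on an object; the grip force is fixed at half the most. Time passes only in rows, so rows that repeat a pose let the fingers close. It gives the time, the measured TCP pose, the force, the opening and the grip force at its end, in the units of the state.
- arm.get_state(): the state, without advancing time (a new reading comes with each control period).
- snapshot(name): name is "side" or "top" or "wrist"; returns (picture, depth): 400x640x3 uint8, blue, green, red; 400x640 float32, m along the optical axis (not along the pixel's ray), 0 where there is no reading.
- get_calibration(name): a dict with "camera_matrix" (3x3 intrinsics, pixels), "xyz" and "attitude" of the camera in the world. Camera axes: x right, y up, looking along -z (the intrinsics and any distortion apply to the point x, -y, -z); pixel columns grow to the right and rows downward; lengths in m; the calibration is good to about 2 mm. A picture is of the moment at which its call begins: read the wrist's pose just before it. get_calibration takes no time and is no camera call; for the wrist camera it gives the pose at the moment of the call.
- ticket.job_done(): hands the job in; it is judged then, once.
Trained networks look in the newest picture that a camera, given by its name, has taken for a name from the list of things; names that differ only in an ending like _2 or _b are one class to them, and where a whole thing is asked for, a point or a joint stands for the part that bears it (a point fixed in the world has none). Each returns a list of dicts, best first, with "conf" (0 to 1); they miss things now and then, are a little off and sometimes report something else, mostly with a low value. They report only what shows in the picture. A call takes as long as a camera call.
- recognise(camera, name): "box" ([left, top, width, height] in pixels, round what is visible of it).
- cut_out(camera, name): "region" (400x640 bool, what is visible of it) and "box" ([left, top, width, height] in pixels, round what is visible of it).
The state is a dict: "t": time; "qpos": joint angles; "qvel": joint speeds; "joint_torque": joint torques, N m; "tcp_pos": TCP position; "tool_rot": TCP orientation; "wrist_force": force on the tool from outside, world axes, zero at the start; "moment": the same for the moment, N m; "grip_width": finger opening in m; "grasp_force": force on a finger pad.
Only numpy, scipy, OpenCV 4.12 (cv2) and the standard library are available. Lean on these libraries where they do the work, as an engineer would, in place of code of your own. Each camera call takes 0.05 s, during which the arm holds its last target. There are 200 camera calls.

## Working session

There is one attempt and no reset: what is moved stays moved. The work goes in short steps, Python scripts to look and compute and a shell command to move; the robot and the scene stay as the last step left them, time stands still between calls to the robot, and variables do not carry over. Pictures are saved under pics/ and viewed, at most 10 in all, crops included, and the job is handed in when it is done.

```bash
ls; mkdir -p pics
cat > h.py <<'E'
import numpy as np, cv2
from cell import arm, snapshot, get_calibration, ticket, recognise, cut_out
from scipy.spatial.transform import Rotation as R
def rot(q): return R.from_quat([q[1],q[2],q[3],q[0]]).as_matrix()
def cam(n):
    c=get_calibration(n); a=np.array(c['attitude'])
    M=rot(a) if a.size==4 else a.reshape(3,3)
    return np.array(c['camera_matrix']),np.array(c['xyz']),M
def pts(n,depth,mask):
    K,p,M=cam(n); v,u=np.nonzero(mask&(depth>0)); d=depth[v,u]
    P=np.stack([(u-K[0,2])/K[0,0]*d,-(v-K[1,2])/K[1,1]*d,-d],1)
    return P@M.T+p
E
python3 - <<'E'
from h import *
print(get_calibration('top'))
s=arm.get_state();print(s)
for n in('top','side'):
    im,d=snapshot(n);cv2.imwrite(f'pics/{n}0.png',im);np.save(f'pics/{n}0.npy',d)
    for o in ('fixture','jaw','block_center','cap_center','bearing_center','ring_nut_center'):
        r=cut_out(n,o)
        if r:
            P=pts(n,d,r[0]['region'])
            print(n,o,round(r[0]['conf'],2),r[0]['box'],np.median(P,0).round(3),P.min(0).round(3),P.max(0).round(3))
            np.save(f'pics/{n}_{o}.npy',r[0]['region'])
E
```

```text
pics
{'camera_matrix': array([[418.51272679,   0.        , 324.63830674],
       [  0.        , 418.51272679, 199.65873134],
       [  0.        ,   0.        ,   1.        ]]), 'xyz': array([ 0.37057861, -0.03580318,  1.06721138]), 'attitude': array([ 0.71263034,  0.05066471, -0.06571727, -0.6966149 ])}
{'t': 0.0, 'qpos': array([-1.46948707e+00,  5.28468408e-01,  1.43391808e+00, -1.29696593e-05,
        1.18138351e+00, -1.78502695e-01]), 'qvel': array([-1.52402252e-04,  2.08311436e-04, -5.05576385e-04,  4.43296920e-04,
        6.25573600e-04,  9.76303385e-05]), 'joint_torque': array([-1.68073671e-03, -4.42357886e+01, -1.78029066e+01, -3.39102062e-04,
        8.68867995e-03, -7.35265502e-06]), 'tcp_pos': array([ 0.17255848, -0.59995691,  0.23032722]), 'tool_rot': array([-1.08809269e-03,  9.90228181e-01,  1.39452370e-01,  3.60165665e-05]), 'wrist_force': array([ 0.52525256, -0.09657142,  0.67185119]), 'moment': array([ 0.03956345,  0.01953109, -0.01221868]), 'grasp_force': 0.0, 'grip_width': 0.0853436506296852}
top fixture 0.77 [232.6, 155.4, 88.1, 61.2] [0.578 0.083 0.017] [ 0.506 -0
[... 592 characters left out ...]
0.018]
side fixture 0.73 [310.0, 176.2, 50.5, 49.2] [ 0.587 -0.019  0.023] [ 0.507 -0.048 -0.001] [0.659 0.242 0.094]
side jaw 0.61 [326.1, 178.6, 31.9, 24.9] [0.61  0.095 0.049] [ 0.552  0.021 -0.002] [0.645 0.302 0.094]
side block_center 0.62 [274.9, 239.2, 27.0, 18.6] [ 0.465 -0.186  0.016] [ 0.432 -0.21  -0.   ] [ 0.499 -0.141  0.022]
side cap_center 0.96 [344.2, 231.6, 21.3, 28.3] [ 0.615 -0.216  0.035] [ 0.594 -0.227 -0.001] [ 0.645 -0.09   0.063]
side bearing_center 0.61 [273.5, 236.9, 29.5, 20.7] [ 0.465 -0.189  0.016] [ 0.432 -0.21   0.   ] [ 0.498 -0.141  0.022]
side ring_nut_center 0.61 [297.1, 275.2, 22.9, 16.8] [ 0.515 -0.319  0.011] [ 0.493 -0.336 -0.001] [ 0.537 -0.288  0.014]
```

Run:
```python
from h import *
im=cv2.imread('pics/top0.png')[120:280,200:460];cv2.imwrite('pics/top0c.png',cv2.resize(im,None,fx=3,fy=3,interpolation=cv2.INTER_CUBIC))
d=np.load('pics/top0.npy')
full=pts('top',d,np.ones(d.shape,bool))
x,y,z=full.T
def rect(m,l):
    r=cv2.minAreaRect(full[m][:,:2].astype(np.float32));print(l,m.sum(),np.round(r[0],3),np.round(r[1],3),round(r[2],1),full[m].mean(0).round(4))
A=(x>.45)&(x<.72)&(y>-.1)&(y<.25)
rect(A&(z>.01),'fixture')
rect(A&(z>.070)&(y>.08),'fin')
rect(A&(z>.042)&(z<.055)&(y>.08),'jawtop')
rect(A&(z>.055)&(z<.066)&(y<.08),'blocktop')
rect(A&(z>.075)&(y<.08),'stud')
rect(A&(z>.040)&(z<.048)&(y<-.01),'fixedjaw')
B=(x>.55)&(x<.67)&(y>-.25)&(y<-.15)
rect(B&(z>.055),'knob')
```

```text
fixture 3770 [0.59  0.113] [0.317 0.17 ] 69.1 [0.5781 0.0672 0.0318]
fin 94 [0.589 0.111] [0.012 0.042] 81.5 [0.5887 0.1102 0.0773]
jawtop 364 [0.588 0.102] [0.03 0.09] 80.0 [0.5855 0.0995 0.0492]
blocktop 338 [0.573 0.033] [0.05  0.064] 83.5 [0.5712 0.033  0.0602]
stud 114 [0.573 0.034] [0.027 0.026] 37.9 [0.5716 0.033  0.0887]
fixedjaw 213 [ 0.567 -0.021] [0.023 0.091] 89.9 [ 0.5745 -0.0184  0.0448]
knob 119 [ 0.615 -0.201] [0.029 0.029] 66.9 [ 0.6144 -0.2015  0.0617]
```

View pics/top0c.png

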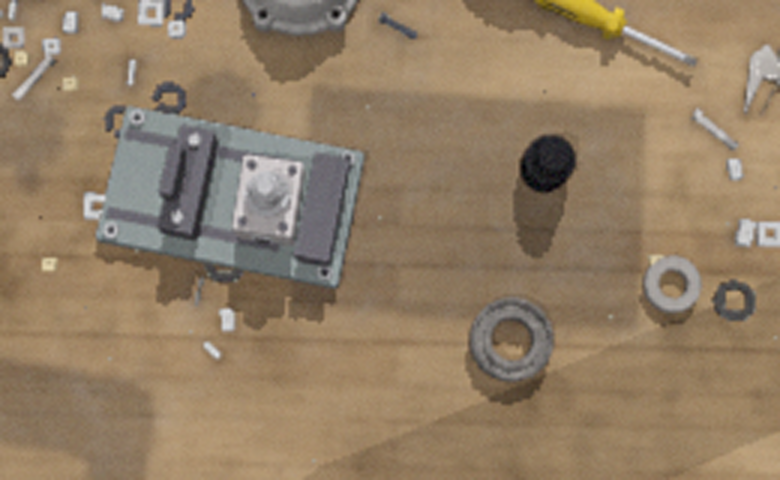

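The crop shows the fixture on the left: the movable jaw with its fin at (190,180), the block and stud at (268,190), and the fixed jaw at (322,205). The cap is at (548,163), the bearing at (510,340) and the ring nut at (670,285). The depth fits agree with this and give a fixture yaw of about -10°.

```bash
cat >> h.py <<'E'
def go(x,y,z,yaw=None):
    s=arm.get_state();T=rot(s['tool_rot']);d=T.T@(np.array([x,y,z])-s['tcp_pos'])*100
    cur=np.degrees(np.arctan2(T[1,0],T[0,0]))
    print('row',d.round(2),'spin',None if yaw is None else round(np.radians((cur-yaw+180)%360-180),3),'tcp',s['tcp_pos'].round(4),'yaw',cur.round(1),'F',s['wrist_force'].round(1),'t',s['t'])
E
python3 -c "
from h import *
go(.598,.158,.23,-10)"
```

```text
row [ 61.84 -61.17   0.13] spin 0.454 tcp [ 0.1726 -0.6007  0.2313] yaw 16.0 F [ 0.6 -0.4 -0.2] t 0.7
```

```bash
python3 -m crank '[[31,-30.5,0,0.23],[31,-30.5,0,0.23],[31,-30.5,0,0.23],[31,-30.5,0,0.23],[31,-30.5,0,0.23],[31,-30.5,0,0.23],[31,-30.5,0,0.23],[31,-30.5,0,0.23],[31,-30.5,0,0.23],[31,-30.5,0,0.23]]' -1; python3 -c "
from h import *
go(.598,.158,.23,-10)"
```

```text
t: 1.7
tcp_pos: [0.3872, -0.218, 0.2315]
tool_rot: [-0.001, 1.0, 0.028, 0.0]
wrist_force: [-0.4, -1.2, -0.6]
grip_width: 0.0001
grasp_force: 0.0
row [ 23.13 -36.37   0.21] spin 0.23 tcp [ 0.3872 -0.218   0.2315] yaw 3.2 F [-0.4 -1.2 -0.6] t 1.7
```

```bash
python3 -m crank '[[23.1,-36.4,0,0.23],[23.1,-36.4,0,0.23],[23.1,-36.4,0,0.23],[23.1,-36.4,0,0.23],[23.1,-36.4,0,0.23],[23.1,-36.4,0,0.23],[23.1,-36.4,0,0.23],[23.1,-36.4,0,0.23],[23.1,-36.4,0,0.23],[23.1,-36.4,0,0.23]]'; python3 -c "
from h import *
go(.598,.158,.03,-10)"
```

```text
t: 2.7
tcp_pos: [0.6019, 0.1563, 0.2313]
tool_rot: [-0.001, 0.996, -0.088, 0.002]
wrist_force: [-0.0, -0.7, 0.0]
grip_width: 0.0
grasp_force: 0.0
row [-0.48 -0.05 20.13] spin -0.002 tcp [0.6019 0.1563 0.2313] yaw -10.1 F [-0.  -0.7  0. ] t 2.7
```

```bash
python3 -m crank '[[-0.4,0,5,0],[-0.4,0,10,0],[-0.4,0,14,0],[-0.4,0,17,0],[-0.4,0,19,0],[-0.4,0,20,0],[-0.4,0,20,0],[-0.4,0,20,0]]'
python3 - <<'E'
from h import *
go(.5935,.132,.03,-10)
im,d=snapshot('top');cv2.imwrite('pics/t1.png',cv2.resize(im[130:260,200:400],None,fx=4,fy=4))
im,d=snapshot('side');cv2.imwrite('pics/s1.png',cv2.resize(im[130:280,240:440],None,fx=4,fy=4))
E
```

```text
t: 3.5
tcp_pos: [0.5959, 0.1531, 0.0322]
tool_rot: [-0.0, 0.996, -0.09, 0.001]
wrist_force: [0.2, 1.1, 0.2]
grip_width: -0.0001
grasp_force: 0.0
row [0.15 2.12 0.22] spin -0.006 tcp [0.5959 0.1531 0.0322] yaw -10.4 F [0.2 1.1 0.2] t 3.5
```

View pics/s1.png

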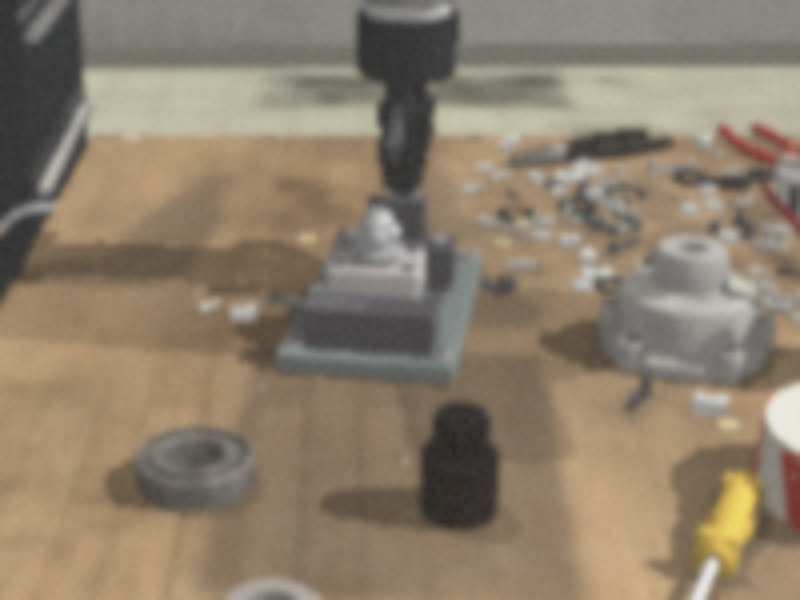

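The side view shows the shut fingers standing behind the fin (405,170), with the cap clear at (460,465). Next I push along tool +y.

```bash
python3 -m crank '[[0,0.6,0,0],[0,1.2,0,0],[0,1.7,0,0],[0,2.1,0,0],[0,2.5,0,0],[0,2.9,0,0],[0,3.2,0,0],[0,3.5,0,0],[0,3.8,0,0],[0,3.8,0,0]]'
```

```text
t: 4.6
tcp_pos: [0.5892, 0.1163, 0.0323]
tool_rot: [-0.0, 0.996, -0.09, 0.001]
wrist_force: [0.3, 3.1, 5.6]
grip_width: 0.0
grasp_force: 0.0
```

```bash
python3 -m crank '[[0,0.3,0,0],[0,0.6,0,0],[0,0.9,0,0],[0,1.2,0,0],[0,1.5,0,0],[0,1.5,0,0]]'; python3 -m crank '[[0,0.2,0,0],[0,0.4,0,0],[0,0.6,0,0],[0,0.6,0,0]]'
```

```text
t: 5.2
tcp_pos: [0.5883, 0.1067, 0.0338]
tool_rot: [-0.004, 0.996, -0.091, 0.004]
wrist_force: [2.0, 22.6, 11.6]
grip_width: -0.0002
grasp_force: 10.6
t: 5.6
tcp_pos: [0.5885, 0.1046, 0.0349]
tool_rot: [-0.006, 0.996, -0.092, 0.005]
wrist_force: [3.8, 35.8, 15.9]
grip_width: -0.0
grasp_force: 15.6
```

Run:
```python
from h import *
go(.59,.09,.03,-10)
_,d=snapshot('top')
full=pts('top',d,np.ones(d.shape,bool));x,y,z=full.T
A=(x>.45)&(x<.72)&(y>-.1)&(y<.25)
def rect(m,l):
    r=cv2.minAreaRect(full[m][:,:2].astype(np.float32));print(l,m.sum(),np.round(r[0],4),np.round(r[1],3),round(r[2],1))
rect(A&(z>.055)&(z<.066)&(y<.05),'blocktop')
rect(A&(z>.042)&(z<.053)&(y>.045),'jawtop')
rect(A&(z>.040)&(z<.048)&(y<-.01),'fixedjaw')
```

```text
row [0.41 1.41 0.47] spin -0.01 tcp [0.5885 0.1046 0.0349] yaw -10.6 F [ 3.8 35.8 15.9] t 5.6
blocktop 296 [0.5709 0.028 ] [0.048 0.064] 79.7
jawtop 238 [0.581  0.0624] [0.042 0.09 ] 81.8
fixedjaw 217 [ 0.5675 -0.0151] [0.022 0.09 ] 81.1
```

Run:
```python
from h import *
d=np.load('pics/top0.npy')
im,d1=snapshot('top');cv2.imwrite('pics/t2.png',cv2.resize(im[145:225,225:325],None,fx=7,fy=7,interpolation=cv2.INTER_CUBIC))
a=np.radians(-10);Rf=np.array([[np.cos(a),np.sin(a)],[-np.sin(a),np.cos(a)]])
for dd in(d,d1):
    f=pts('top',dd,np.ones(d.shape,bool));q=(f[:,:2]-[.573,.033])@Rf.T
    # profile along slide, in strip away from fin/stud
    for lo,hi in((-.028,-.018),(.018,.028)):
        m=(abs(q[:,0]-(lo+hi)/2)<.005)&(abs(q[:,1])<.2)
        o=np.argsort(q[m,1]);print(' '.join(f'{1000*b:.0f}:{1000*c:.0f}' for b,c in zip(q[m,1][o],f[m,2][o]))[:2200] if 0 else [ (int(1000*b),int(1000*np.median(f[m][(abs(q[m,1]-b)<.0015),2]))) for b in np.arange(-.09,.17,.003) if (abs(q[m,1]-b)<.0015).any()])
```

```text
[(-90, 0), (-87, 0), (-83, 0), (-80, 0), (-77, 1), (-74, 0), (-71, 0), (-68, 0), (-65, 14), (-62, 14), (-59, 17), (-56, 45), (-53, 43), (-50, 45), (-47, 45), (-44, 45), (-41, 45), (-38, 47), (-35, 43), (-32, 44), (-29, 44), (-26, 33), (-23, 58), (-20, 61), (-17, 61), (-14, 61), (-11, 60), (-8, 60), (-5, 59), (-2, 60), (0, 61), (3, 58), (6, 61), (9, 60), (12, 59), (15, 62), (18, 62), (21, 59), (24, 57), (27, 13), (30, 14), (33, 15), (36, 12), (39, 12), (42, 15), (45, 15), (48, 16), (51, 14), (54, 16), (57, 37), (60, 47), (63, 49), (66, 49), (69, 50), (72, 50), (75, 51), (78, 51), (81, 56), (84, 47), (90, 21), (93, 14), (96, 13), (99, 15), (102, 15), (105, 13), (108, 16), (111, 14), (114, 15), (117, 17), (120, 16), (123, 14), (126, 13), (129, 14), (132, 17), (135, 16), (138, 14), (141, 13), (144, 3), (147, 2), (150, 4), (153, 5), (156, 6), (159, 4), (162, 1), (165, -1), (168, 0)]
[(-90, 0), (-87, 1), (-83, 0), (-80, -1), (-77, 0), (-74, 0), (-71, 0), (-68, 13), (-65, 13), (-62, 16), (-59, 16), (-56, 46), (-53, 46), (-50, 44), (-47, 44), (-44, 45), (-41, 44), (-38, 44), (-35, 45), (-32,
[... 1504 characters left out ...]
-62, 15), (-59, 17), (-56, 45), (-53, 45), (-50, 44), (-47, 44), (-44, 43), (-41, 45), (-38, 45), (-35, 44), (-32, 46), (-29, 46), (-26, 60), (-23, 61), (-20, 63), (-17, 61), (-14, 61), (-11, 60), (-8, 61), (-5, 60), (-2, 62), (0, 61), (3, 61), (6, 60), (9, 60), (12, 338), (15, 360), (18, 372), (21, 374), (24, 376), (27, 375), (30, 373), (33, 364), (36, 364), (39, 363), (42, 364), (45, 362), (48, 365), (51, 362), (54, 363), (57, 364), (60, 364), (63, 363), (66, 362), (69, 363), (72, 362), (75, 362), (78, 362), (81, 361), (84, 361), (87, 360), (90, 361), (93, 360), (96, 359), (99, 359), (102, 360), (105, 359), (108, 358), (111, 354), (114, 356), (117, 362), (120, 362), (123, 362), (126, 359)]
```

View pics/t2.png

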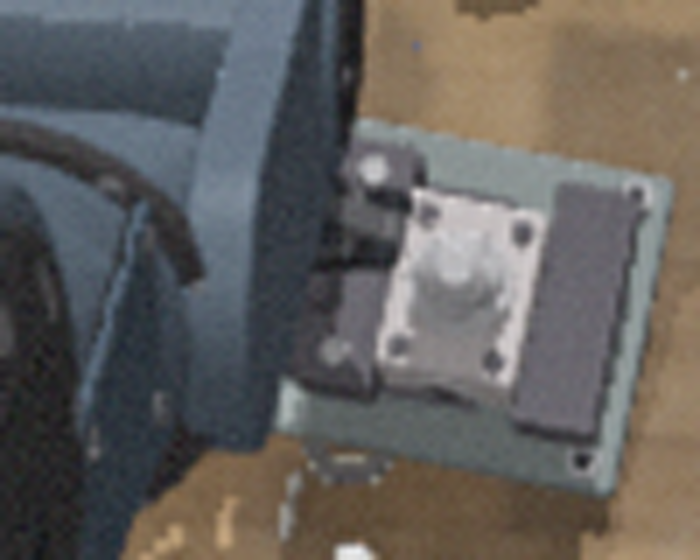

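The view shows the block flush against the fixed jaw and the movable jaw flush against the block on both sides, with 36 N at the stop, so it is clamped. I back off and go over the cap.

```bash
python3 -m crank '[[0,-1,0,0],[0,-3,0,0],[0,-3.5,0,0],[0,-3.5,-4,0],[0,-3.5,-9,0],[0,-3.5,-14,0],[0,-3.5,-19,0],[0,-3.5,-19,0]]' 1; python3 -c "
from h import *
go(.615,-.201,.2,-10)"
```

```text
t: 6.5
tcp_pos: [0.5949, 0.1288, 0.2283]
tool_rot: [-0.0, 0.996, -0.09, 0.007]
wrist_force: [1.6, 0.1, -0.6]
grip_width: 0.0854
grasp_force: 0.0
row [ 7.88 32.08  2.88] spin -0.007 tcp [0.5949 0.1288 0.2283] yaw -10.4 F [ 1.6  0.1 -0.6] t 6.5
```

```bash
python3 -m crank '[[7.9,32,0,0],[7.9,32,0,0],[7.9,32,0,0],[7.9,32,0,0],[7.9,32,1.5,0],[7.9,32,3,0],[7.9,32,3,0],[7.9,32,3,0],[7.9,32,3,0],[7.9,32,3,0]]'
python3 - <<'E'
from h import *
go(.615,-.201,.12,-10)
im,d=snapshot('wrist')
f=pts('wrist',d,np.ones(d.shape,bool)).reshape(400,640,3)
x,y,z=f[...,0],f[...,1],f[...,2]
m=(d>0)&(abs(x-.615)<.04)&(abs(y+.2)<.04)&(z>.055)&(z<.07)
print(m.sum())
if m.sum()>20:
    print(cv2.minEnclosingCircle(f[m][:,:2].astype(np.float32)),np.median(f[m],0))
cv2.imwrite('pics/w1.png',im)
_,d=snapshot('top')
full=pts('top',d,np.ones(d.shape,bool));x,y,z=full.T
def rect(m,l):
    r=cv2.minAreaRect(full[m][:,:2].astype(np.float32));print(l,m.sum(),np.round(r[0],4),np.round(r[1],3),round(r[2],1))
A=(x>.45)&(x<.72)&(y>-.1)&(y<.25)
rect(A&(z>.055)&(z<.066)&(y<.06),'block');rect(A&(z>.042)&(z<.053)&(y>.045)&(y<.12),'jawtop')
m=A&(z>.075)&(z<.1)&(y<.05);rect(m,'stud')
m=A&(z>.088)&(z<.1)&(y<.05);rect(m,'tip')
E
```

```text
t: 7.5
tcp_pos: [0.6101, -0.1981, 0.1905]
tool_rot: [-0.0, 0.996, -0.09, -0.001]
wrist_force: [0.0, 0.8, -1.0]
grip_width: 0.0854
grasp_force: 0.0
row [0.55 0.2  7.05] spin -0.006 tcp [ 0.6101 -0.1981  0.1905] yaw -10.3 F [ 0.   0.8 -1. ] t 7.5Traceback (most recent call last):
  File "<stdin>", line 4, in <module>
ValueError: cannot reshape array of size 764817 into shape (400,640,3)
```

```bash
cat > look.py <<'E'
from h import *
import sys
go(.615,-.201,.12,-10)
def rect(f,m,l):
    if m.sum()<10: print(l,'few');return
    r=cv2.minAreaRect(f[m][:,:2].astype(np.float32));print(l,m.sum(),np.round(r[0],4),np.round(r[1],3),round(r[2],1),f[m,2].mean().round(4))
im,d=snapshot('wrist');cv2.imwrite('pics/'+sys.argv[1],im)
f=pts('wrist',d,d>0);x,y,z=f.T
rect(f,(abs(x-.615)<.04)&(abs(y+.2)<.04)&(z>.055)&(z<.07),'knob wrist')
_,d=snapshot('top');f=pts('top',d,d>0);x,y,z=f.T
A=(x>.45)&(x<.72)&(y>-.1)&(y<.25)
rect(f,A&(z>.055)&(z<.066)&(y<.06),'block');rect(f,A&(z>.042)&(z<.053)&(y>.045)&(y<.12),'jawtop')
rect(f,A&(z>.072)&(z<.1)&(y<.045),'stud');rect(f,A&(z>.091)&(z<.1)&(y<.045),'tip')
E
python3 look.py w1.png
```

```text
row [0.52 0.25 7.1 ] spin -0.005 tcp [ 0.6105 -0.1977  0.191 ] yaw -10.3 F [-0.1 -0.3 -0.1] t 7.55
knob wrist 950 [ 0.6155 -0.2019] [0.031 0.031] 71.4 0.0618
block 300 [0.5713 0.0293] [0.05  0.064] 79.9 0.0604
jawtop 211 [0.5938 0.0661] [0.03  0.066] 78.9 0.0492
stud 116 [0.5708 0.0296] [0.027 0.027] 26.7 0.0889
tip 50 [0.5709 0.0293] [0.016 0.019] 29.7 0.0939
```

View pics/w1.png

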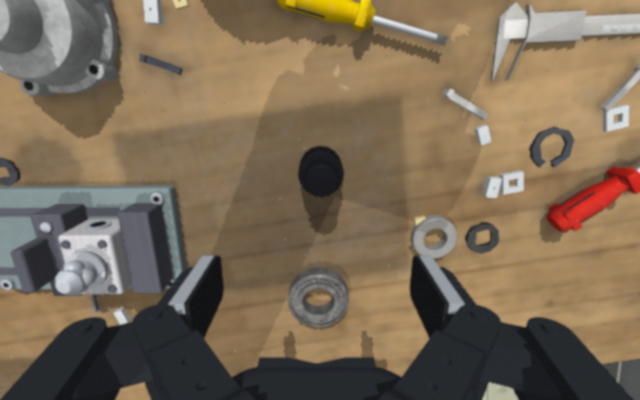

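The wrist view shows the cap upright at (320,172), with the bearing (319,297) and nut (434,238) clear of the fingers. The clamped jaw and block are at the left. I descend onto the knob.

```bash
python3 -m crank '[[0.6,0.3,3,0],[0.6,0.3,6,0],[0.6,0.3,8,0],[0.6,0.3,9,0],[0.6,0.3,9,0]]'; python3 -c "
from h import *
go(.6155,-.2019,.040,-10)"
```

```text
t: 8.15
tcp_pos: [0.6158, -0.2015, 0.1002]
tool_rot: [-0.001, 0.996, -0.089, -0.001]
wrist_force: [-0.3, 0.9, 0.3]
grip_width: 0.0855
grasp_force: 0.0
row [-0.    0.05  6.02] spin -0.004 tcp [ 0.6158 -0.2015  0.1002] yaw -10.3 F [-0.3  0.9  0.3] t 8.15
```

```bash
python3 -m crank '[[0,0,2,0],[0,0,4,0],[0,0,5.2,0],[0,0,5.9,0],[0,0,5.9,0]]'; python3 -m crank '[[0,0,0,0],[0,0,0,0],[0,0,0,0],[0,0,0,0],[0,0,0,0],[0,0,0,0],[0,0,0,0]]' -1; python3 -c "
from h import *
go(.6155,-.2019,.040,-10)"
```

```text
t: 8.65
tcp_pos: [0.6164, -0.2026, 0.0421]
tool_rot: [-0.0, 0.996, -0.09, -0.0]
wrist_force: [-1.3, 0.7, 0.5]
grip_width: 0.0855
grasp_force: 0.0
t: 9.35
tcp_pos: [0.6171, -0.2031, 0.0432]
tool_rot: [0.0, 0.996, -0.09, 0.001]
wrist_force: [-0.1, -0.6, 5.4]
grip_width: 0.0281
grasp_force: 59.3
row [-0.18 -0.09  0.32] spin -0.006 tcp [ 0.6171 -0.2031  0.0432] yaw -10.3 F [-0.1 -0.6  5.4] t 9.35
```

```bash
python3 -m crank '[[0,0,-2,0],[0,0,-5,0],[0,0,-9,0],[0,0,-13,0],[0,0,-14,0],[0,0,-14,0]]'; python3 -c "
from h import *
go(.5725,.0290,.183,-10)"
```

```text
t: 9.95
tcp_pos: [0.6173, -0.2032, 0.1841]
tool_rot: [0.001, 0.996, -0.09, 0.002]
wrist_force: [0.2, -1.0, -0.5]
grip_width: 0.0278
grasp_force: 59.2
row [ -8.56 -22.04   0.05] spin -0.006 tcp [ 0.6173 -0.2032  0.1841] yaw -10.3 F [ 0.2 -1.  -0.5] t 9.95
```

```bash
python3 -m crank '[[-2,-4.5,0,0],[-3.5,-9,0,0],[-5.2,-13.5,0,0],[-7,-18,0,0],[-8,-20.5,0,0],[-8.6,-22,0,0],[-8.6,-22,0,0],[-8.6,-22,0,0],[-8.6,-22,0,0]]'
python3 - <<'E'
from h import *
go(.5725,.0290,.15,-10)
T=arm.get_state()['tcp_pos']
for n in('wrist','side'):
    im,d=snapshot(n);cv2.imwrite(f'pics/{n}3.png',im);r=cut_out(n,'cap_center')
    f=pts(n,d,d>0);x,y,z=f.T
    m=(np.hypot(x-T[0],y-T[1])<.04)&(z>.10)&(z<.21)
    print(n,m.sum(), r and (r[0]['conf'],r[0]['box']))
    if r:
        P=pts(n,d,r[0]['region']);P=P[np.hypot(P[:,0]-T[0],P[:,1]-T[1])<.05]
        sk=P[(P[:,2]<.172)&(P[:,2]>.142)]
        print(len(sk),sk[:,2].min() if len(sk) else 0,P[:,2].min())
        if len(sk)>20:
            from scipy.optimize import least_squares
            s=least_squares(lambda c:np.hypot(sk[:,0]-c[0],sk[:,1]-c[1])-.022,T[:2],loss='soft_l1',f_scale=.001);print('axis',s.x,'rel',s.x-T[:2],np.abs(s.fun).mean())
im=np.hstack([cv2.imread('pics/wrist3.png')[100:400,170:470],cv2.resize(cv2.imread('pics/side3.png')[130:230,280:380],(300,300))]);cv2.imwrite('pics/c3.png',im)
E
```

```text
t: 10.85
tcp_pos: [0.5718, 0.0275, 0.1819]
tool_rot: [0.0, 0.996, -0.091, 0.0]
wrist_force: [0.8, -1.3, -1.2]
grip_width: 0.0277
grasp_force: 59.3
row [ 0.04 -0.16  3.19] spin -0.007 tcp [0.5718 0.0275 0.1819] yaw -10.4 F [ 0.8 -1.3 -1.2] t 10.85
wrist 8514 (0.77, [278.3, 196.4, 76.7, 115.4])
1175 0.14200471430558356 0.04420451587245222
axis [0.56959518 0.02850227] rel [-0.00223934  0.00102671] 0.00017794052656439316
side 397 (0.57, [323.6, 148.0, 17.8, 20.2])
184 0.14211658582110864 0.1394560291077468
axis [0.57064539 0.02879195] rel [-0.00118914  0.00131639] 0.0009903466462255223
```

View pics/c3.png

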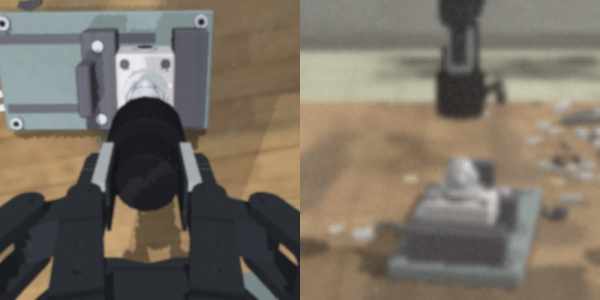

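The composite shows the cap held upright in the fingers, with its skirt at (145,135), directly over the stud at (145,85). The side view confirms this. Cap axis and stud agree to about 1 mm, so I apply a small correction and descend.

```bash
python3 -m crank '[[0.1,-0.1,1,0],[0.1,-0.1,2.5,0],[0.1,-0.1,3.5,0],[0.1,-0.1,4,0],[0.1,-0.1,4.4,0],[0.1,-0.1,4.8,0],[0.1,-0.1,4.8,0]]'
```

```text
t: 11.75
tcp_pos: [0.5723, 0.0299, 0.134]
tool_rot: [-0.0, 0.996, -0.09, -0.0]
wrist_force: [0.1, 1.0, -0.8]
grip_width: 0.0283
grasp_force: 59.3
```

```bash
python3 -m crank '[[0,0.1,0,0],[0,0.1,0,0]]'
python3 - <<'E'
from h import *
T=arm.get_state()['tcp_pos']
im,d=snapshot('wrist')
go(.5725,.0285,.126,-10)
f=pts('wrist',d,d>0)
from scipy.optimize import least_squares
def fit(sk,r,c0):
    s=least_squares(lambda c:np.hypot(sk[:,0]-c[0],sk[:,1]-c[1])-r,c0,loss='soft_l1',f_scale=.0005);print(len(sk),s.x.round(4),np.abs(s.fun).mean())
D=np.hypot(f[:,0]-T[0],f[:,1]-T[1])
fit(f[(D<.035)&(f[:,2]>.1)&(f[:,2]<.122)],.022,T[:2])
for a,b in((.069,.074),(.083,.088)): fit(f[(D<.022)&(f[:,2]>a)&(f[:,2]<b)],.012,T[:2])
E
```

```text
t: 11.95
tcp_pos: [0.5725, 0.0288, 0.1347]
tool_rot: [0.0, 0.996, -0.09, 0.0]
wrist_force: [-0.3, 0.9, 0.2]
grip_width: 0.0274
grasp_force: 59.3
row [0.   0.03 0.87] spin -0.006 tcp [0.5725 0.0288 0.1347] yaw -10.3 F [ 0.6  0.2 -0.2] t 12.0
895 [0.5703 0.0298] 0.0001751255771700023
10 [0.5743 0.0252] 0.0009541881481242666
0 [0.5725 0.0288] nan<stdin>:8: RuntimeWarning: Mean of empty slice.
  ret = ret.dtype.type(ret / rcount)
```

Cap axis (0.5703, 0.0298) against stud (0.5709, 0.0294) is good. I press down slowly.

```bash
python3 -m crank '[[0,0,0.3,0],[0,0,0.6,0],[0,0,0.8,0],[0,0,0.9,0],[0,0,0.9,0]]'; python3 -m crank '[[0,0,0.15,0],[0,0,0.3,0],[0,0,0.3,0]]'
```

```text
t: 12.5
tcp_pos: [0.5729, 0.0286, 0.1262]
tool_rot: [0.0, 0.996, -0.09, 0.001]
wrist_force: [-0.9, -0.8, 6.2]
grip_width: 0.0281
grasp_force: 59.8
t: 12.8
tcp_pos: [0.5738, 0.0285, 0.1249]
tool_rot: [0.0, 0.996, -0.09, 0.002]
wrist_force: [-2.3, -1.1, 13.1]
grip_width: 0.0276
grasp_force: 60.6
```

```bash
python3 -m crank '[[0,0,0.15,0],[0,0,0.3,0],[0,0,0.3,0]]'; python3 -m crank '[[0,0,0.15,0],[0,0,0.3,0],[0,0,0.3,0]]'
```

```text
t: 13.1
tcp_pos: [0.573, 0.0287, 0.1206]
tool_rot: [0.0, 0.996, -0.09, 0.001]
wrist_force: [-1.6, -1.1, 5.2]
grip_width: 0.0276
grasp_force: 59.7
t: 13.4
tcp_pos: [0.5724, 0.0288, 0.116]
tool_rot: [0.0, 0.996, -0.09, 0.0]
wrist_force: [0.8, -0.9, -1.8]
grip_width: 0.028
grasp_force: 59.2
```

The force dropped below zero, so it clicked. I keep pressing the washer down.

```bash
python3 -m crank '[[0,0,0.2,0],[0,0,0.4,0],[0,0,0.6,0],[0,0,0.8,0],[0,0,0.8,0]]'; python3 -m crank '[[0,0,0.15,0],[0,0,0.3,0],[0,0,0.3,0]]'
```

```text
t: 13.9
tcp_pos: [0.5721, 0.029, 0.1087]
tool_rot: [-0.0, 0.996, -0.09, -0.0]
wrist_force: [-1.6, -0.1, 6.3]
grip_width: 0.0277
grasp_force: 59.8
t: 14.2
tcp_pos: [0.5723, 0.029, 0.1071]
tool_rot: [0.0, 0.996, -0.09, 0.0]
wrist_force: [-3.8, 0.2, 12.6]
grip_width: 0.0278
grasp_force: 61.0
```

```bash
python3 -m crank '[[0,0,0.1,0],[0,0,0.2,0],[0,0,0.2,0]]'; python3 -m crank '[[0,0,0.1,0],[0,0,0.2,0],[0,0,0.2,0],[0,0,0.2,0]]'
```

```text
t: 14.5
tcp_pos: [0.5726, 0.029, 0.1069]
tool_rot: [0.0, 0.996, -0.09, 0.001]
wrist_force: [-4.9, 0.2, 23.3]
grip_width: 0.0279
grasp_force: 61.9
t: 14.9
tcp_pos: [0.573, 0.0289, 0.1068]
tool_rot: [0.0, 0.996, -0.09, 0.002]
wrist_force: [-7.9, 0.7, 33.4]
grip_width: 0.0278
grasp_force: 63.0
```

The stop is solid: z held still while the force rose by 10 N. I ease off slightly and check.

```bash
python3 -m crank '[[0,0,-0.1,0],[0,0,-0.1,0],[0,0,-0.1,0]]'
python3 - <<'E'
from h import *
T=arm.get_state()['tcp_pos']
im,d=snapshot('wrist')
s,ds=snapshot('side')
cv2.imwrite('pics/c4.png',np.hstack([im[100:400,170:470],cv2.resize(s[130:230,280:380],(300,300),interpolation=cv2.INTER_CUBIC)]))
f=pts('wrist',d,d>0);D=np.hypot(f[:,0]-.571,f[:,1]-.0294);m=(D<.0225)&(D>.0205)
print('skirt z range',np.percentile(f[m,2],[0,2,5,50,98]).round(4))
E
```

```text
t: 15.2
tcp_pos: [0.5728, 0.029, 0.1069]
tool_rot: [0.0, 0.996, -0.09, 0.001]
wrist_force: [-6.2, -0.4, 27.9]
grip_width: 0.0277
grasp_force: 62.3
skirt z range [0.0578 0.0595 0.0601 0.1018 0.1956]
```

View pics/c4.png

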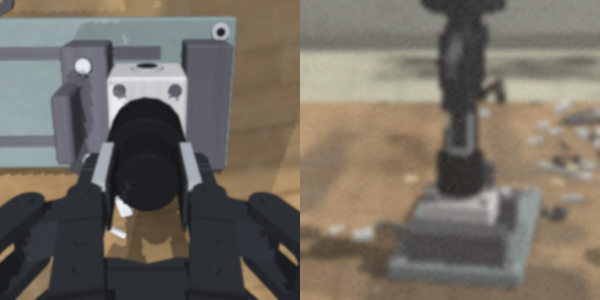

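The cap skirt (145,125) sits right down on the block, and the block is still flush between both jaws (108 and 186). Handing in.

```bash
python3 -c "
from h import *
print(ticket.job_done())"
```

```text
the job is handed in; nothing more can be done
None
```

The block is clamped, the cap clicked onto the stud and I handed the job in still holding it down at about 28 N with the washer at its stop, after about 15 s; the bearing and ring nut were not touched.

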